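# Scrape core offcuts from the tilted tray into the cup

## Task

Two thin sandstone offcuts have stayed behind on the floor of the tilted aluminium tray. Take the wide scraper from its rack, sweep both offcuts down the tray and over its open low edge into the steel cup with the blade (not with the fingers), leaving the cup standing where it is, then hang the scraper back upright in the same place on its rack.

Things in the scene. Friction and masses are not known exactly. Their poses are not given: they have to be found in the camera images.
- scraper: Wide scraper, 200 g: steel blade 72 mm wide, 4 thick, 58 tall under a wooden block handle 90 mm long (along the blade), 40 thick, 42 tall. Origin: middle of the blade's lower edge; z up (handle from 58 to 100 mm), y along the blade's width, x through its thickness; both ways round alike. Hangs in its rack, edge 12 mm above the bench; grasp from above across the 40 mm; a 60 N grip holds it.
- rack: The wide scraper's fixed steel rack, 130 mm along y, 80 across (x), origin on the bench under its middle. The handle rests on two rails (tops 70 mm up) along y, the blade hangs in the 20 mm gap between; lift the scraper 65 mm to clear it. An equal rack holds an unwanted narrow scraper (blade 22 mm, handle 45 mm long); the two racks may swap places.
- tray: Fixed aluminium tray held at a 15 degree slope by a stand. Flat floor 200 mm long, 84 wide inside; side walls and high-end wall 18 mm tall, 4 thick; low end open. Origin: on the floor's upper face, middle of the low edge, 80 mm above the bench. x points down the slope and out over the edge (the floor runs from x = 0 to -196 mm), y across, z square to the floor.
- cup: Round open cup of steel, 120 mm across the mouth and 60 mm tall, 350 g, loose on the bench under the tray's low edge, its middle about 45 mm beyond that edge. Origin: middle of its underside, z up.
- chip_a: Sandstone core offcut, a disc 26 mm across and 10 mm thick, 13 g, lying flat on the upper half of the tray's floor, where friction keeps it; at least 40 mm of free floor lie between it and the high-end wall. Origin: middle of the disc.
- chip_b: A second, equal offcut, lying on the lower half of the tray's floor. Origin: middle of the disc.
There are look-alikes about, which are no part of the job. Leave any orange look-alike of the cup alone. Leave any yellow look-alike of the chip_a alone.

How it is judged (in metres and radians):
On the way, in this order (a step that is already met when the one before it is completed fails the run):
1. the scraper's blade pushes an offcut while both are still in the tray (x of chip_a in the frame of tray between -0.2 and 0 m and z of chip_a in the frame of tray between 0 and 0.02 m and x of chip_b in the frame of tray between -0.2 and 0 m and z of chip_b in the frame of tray between 0 and 0.02 m and x of scraper in the frame of tray above -0.2 m and (contact force between scraper and chip_a above 0.03 N or contact force between scraper and chip_b above 0.03 N)).
2. both offcuts lie in the cup while the scraper is still away from its rack (horizontal distance between each of chip_a, chip_b and cup below 0.06 m and height (world z) of each of chip_a, chip_b below 0.05 m and distance of scraper from where it was at the start of the episode above 0.05 m), for 0.1 s.
At the end, for the whole second after the job is handed in: Both offcuts rest in the cup (within 60 mm of its middle, below 50 mm height), the cup stands upright within 30 mm of where it stood, and the scraper hangs upright (within 10 degrees) within 30 mm of where it hung at the start, all at rest (horizontal distance between each of chip_a, chip_b and cup below 0.06 m and height (world z) of each of chip_a, chip_b below 0.05 m and linear speed of each of chip_a, chip_b, scraper below 0.03 m/s and distance of each of scraper, cup from where it was at the start of the episode below 0.03 m and angle between each of scraper, cup's own z axis and vertical below 0.17 rad); the robot touches nothing.
It fails at once if the fingers touch an offcut (contact force between the fingers and chip_a above 0.3 N or contact force between the fingers and chip_b above 0.3 N).
It fails at once if the cup is pushed away by more than 40 mm or tipped by more than 30 degrees (distance of cup from where it was at the start of the episode above 0.04 m or angle between cup's own z axis and vertical above 0.52 rad).
It also fails if it takes over 56 s, if anything falls off the work surface, if the arm or the gripper's body presses on something with over 40 N, if the wrist force passes 120 N, or if a joint passes its speed limit or range.

## Robot

A 6-joint arm with a two-finger parallel gripper is mounted at the origin on the work surface. World frame = base frame: x ahead of the robot, y to its left, z up, the work surface at z = 0. Lengths are in m, angles in degrees, forces in N, time in s.
With the tool pointing down it reaches from about 0.325 to 0.875 m from the base axis. Payload 4.4 kg.
Tool frame: the origin (TCP) lies on the centre line of the jaws, within the pads' length; the fingertips stand 19 mm ahead of it and the grasp point (between the pads) is the TCP; z points along the fingers, y is the line along which they close (so a half turn about z gives the same grasp; the last joint's range is limited). The gripper opens to 85 mm and grips with 20 to 120 N. Pads are 22 mm wide; open, the fingers measure 114 mm over their backs; the gripper's body (76 mm by 85 mm) begins 54 mm behind the grasp point. The pads swing forward as they close: fully open they stand 13 mm farther back than shut.
Start: joints at [61.049, 11.837, 88.321, -0, 79.842, -8.623], TCP at [0.2, 0.539, 0.25] pointing down, gripper open.
Joint ranges: [-156.59, 156.59], [-49.26, 127.26], [12.9, 141.05], [-63.56, 243.56], [4.71, 150.69], [-161.64, 161.64]. Speed limits (degrees/s): [159.86, 159.86, 180, 180, 180, 180].

## Interface

Orientations are given as a 3x3 rotation matrix whose columns are the frame's x, y, z axes.
In Python, from plant import status, get_image, ticket gives the robot as it stands. The module is installed in compiled form; this text tells all that it offers.
- The arm moves only by the tool jog_arm, never from a script. Its argument "plan" is a list of rows, each an object of numbers: "x", "y", "z": the shift along the tool's x, y, z in mm; "ax", "ay", "az": the turn, a rotation vector about the tool's x, y, z in degrees; "jaw": the opening, from 0 (shut) to 1 (fully open). In form: [{"x": .., "y": .., "z": .., "ax": .., "ay": .., "az": .., "jaw": ..}, ...]. A call has 1 to 12 rows; each row is the pose to reach, as a shift and turn from the pose commanded when the call began, along the tool's axes at that moment; what a row does not reach only later rows make up. A row lasts 1/8 s, in which the tool goes at most 62.5 mm and 10.7 degrees, less where a joint would pass 70% of its speed; a pose out of reach is approached as far as the arm can. A call with a gripper value outside its range is refused whole. The fingers move at their own pace and stop on an object; "force" is the grip in N (left out, the last holds). Time passes only in rows, so rows that repeat a pose let the fingers close. It gives the time, the measured TCP pose, the force, the opening and the grip force at its end, in the units of the state.
- status.sense(): the state, without advancing time (a new reading comes with each control period).
- get_image(name): name is "scene" or "side" or "wrist"; returns a dict with "frame" (384x512x3 uint8, red, green, blue), "z_map" (384x512 float32, m along the optical axis (not along the pixel's ray), 0 where there is no reading), "intrinsics" (3x3 intrinsics, pixels), "T" (4x4, takes a point from camera to world coordinates); the wrist camera has in their place "tool_from_camera" (4x4, takes a point from camera to tool coordinates, whose origin is the TCP and whose axes are the flange's). Camera axes: x right, y up, looking along -z (the intrinsics and any distortion apply to the point x, -y, -z); pixel columns grow to the right and rows downward; lengths in m; the calibration is good to about 2 mm. A picture is of the moment at which its call begins: read the wrist's pose just before it.
- ticket.sign_off(): hands the job in; it is judged then, once.
The state is a dict: "t": time; "q": joint angles; "joint_vel": joint speeds; "tau": joint torques, N m; "tool_pos": TCP position; "tcp_rot": TCP orientation; "ft_force": force on the tool from outside, world axes, zero at the start; "ft_torque": the same for the moment, N m; "finger_gap": opening from 0.0 (shut) to 1.0 (fully open); "finger_force": force on a finger pad.
Only numpy, scipy, OpenCV 4.12 (cv2) and the standard library are available. Lean on these libraries where they do the work, as an engineer would, in place of code of your own. Each camera call takes 0.05 s, during which the arm holds its last target. There are 200 camera calls.

## Working session

There is one attempt and no reset: what is moved stays moved. The work goes in short steps, Python scripts to look and compute and a tool call to move; the robot and the scene stay as the last step left them, time stands still between calls to the robot, and variables do not carry over. Pictures are saved under pics/ and viewed, at most 10 in all, crops included, and the job is handed in when it is done.

Besides the shell and the picture viewer there is one more tool, called after ">>>" as a command line: name --argument value ..., lists and objects as JSON in quotes. jog_arm: Moves the arm, as the interface text tells. Its arguments: {"type":"object","properties":{"plan":{"type":"array"},"force":{"type":"number"}},"required":["plan"]}

```bash
mkdir -p pics; cat > h.py <<'E'
import numpy as np, cv2
from plant import status, get_image, ticket
def grab(n):
    s=status.sense(); d=get_image(n)
    if n=="wrist":
        W=np.eye(4); W[:3,:3]=s["tcp_rot"]; W[:3,3]=s["tool_pos"]; d["T"]=W@d["tool_from_camera"]
    np.savez("pics/%s.npz"%n,**{k:np.asarray(v) for k,v in d.items()})
    return d
def cloud(d):
    z=d["z_map"]; K=d["intrinsics"]; v,u=np.indices(z.shape)
    P=np.stack([(u-K[0,2])/K[0,0]*z,-(v-K[1,2])/K[1,1]*z,-z],-1)
    return P@d["T"][:3,:3].T+d["T"][:3,3]
def save(img,name): cv2.imwrite("pics/"+name,cv2.cvtColor(img,cv2.COLOR_RGB2BGR))
E
python3 - <<'E'
from h import *
s=status.sense(); print(s)
for n in ("scene","side"):
    d=grab(n); save(d["frame"],n+"0.png"); print(n,d.keys(),d["T"].round(3).tolist())
E
```

```text
{'t': 0.0, 'q': array([ 6.10467369e+01,  1.18852870e+01,  8.84060458e+01, -6.40372262e-04,
        7.98422103e+01, -8.62117920e+00]), 'joint_vel': array([-0.05021029, -0.00013896,  0.03061798,  0.02430995,  0.04245545,
       -0.01797798]), 'tau': array([ 7.79375932e-04, -3.83030140e+01, -2.91598588e+01, -7.46646128e-05,
        1.03515849e-02,  2.24722180e-05]), 'tool_pos': array([0.19943058, 0.53853253, 0.24910512]), 'tcp_rot': array([[-9.37695014e-01,  3.47457636e-01, -1.11868776e-03],
       [ 3.47459272e-01,  9.37692846e-01, -2.04477999e-03],
       [ 3.38511085e-04, -2.30607843e-03, -9.99997284e-01]]), 'ft_force': array([-0.10185134, -0.58627179, -0.65941377]), 'ft_torque': array([0.01190755, 0.02359293, 0.03468862]), 'finger_force': 0.0, 'finger_gap': 0.998355140675048}
scene dict_keys(['frame', 'z_map', 'intrinsics', 'T']) [[0.846, -0.458, 0.273, 0.781], [0.533, 0.724, -0.438, -0.374], [0.003, 0.516, 0.857, 0.796], [0.0, 0.0, 0.0, 1.0]]
side dict_keys(['frame', 'z_map', 'intrinsics', 'T']) [[0.888, 0.256, -0.382, 0.14], [-0.46, 0.501, -0.733, -0.79], [0.004, 0.826, 0.563, 0.694], [0.0, 0.0, 0.0, 1.0]]
```

View pics/scene0.png

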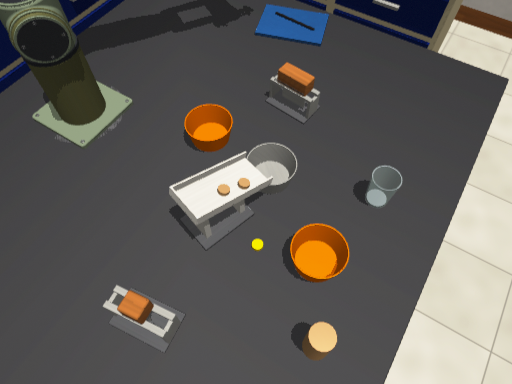

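View pics/side0.png

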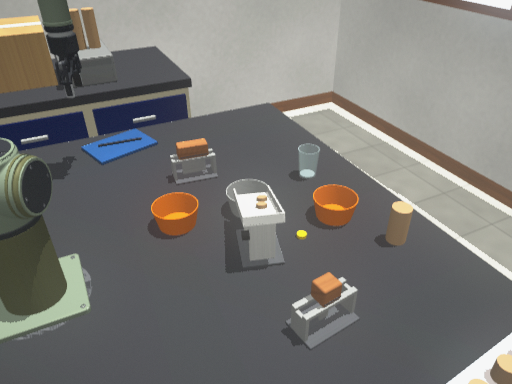

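The scene view shows the wide scraper in the far rack at about (296,80) and the narrow one at (135,305). The tray runs from (190,200) down to (262,175), with offcuts at (224,189) and (244,183). The grey cup is at (272,163), and orange bowls and a yellow disc are decoys. The side view agrees.

```bash
python3 - <<'E'
from h import *
for n in ("scene","side"):
    d=dict(np.load(f"pics/{n}.npz")); P=cloud(d); f=d["frame"]; hsv=cv2.cvtColor(f,cv2.COLOR_RGB2HSV)
    print(n, d["intrinsics"].round(1).tolist())
    roi={"scene":[(265,60,330,120),(165,150,275,225),(240,140,300,190)],"side":[(165,135,225,185),(230,183,290,228),(222,178,275,215)]}[n]
    def m(r): 
        k=np.zeros(P.shape[:2],bool); k[r[1]:r[3],r[0]:r[2]]=1; return k
    # handle
    H,S,V=hsv[...,0],hsv[...,1],hsv[...,2]
    k=m(roi[0])&(H<18)&(S>130)&(P[...,2]>.10)&(P[...,2]<.13); Q=P[k]
    for lab,mask in(("handle top",k),("rack",m(roi[0])&(S<80)&(V>70)&(P[...,2]>.055)&(P[...,2]<.08))):
        Q=P[mask]; 
        if len(Q)<10: print(lab,len(Q)); continue
        r=cv2.minAreaRect((Q[:,:2]*1000).astype(np.float32)); print(lab,len(Q),r,Q.mean(0).round(4),np.percentile(Q[:,2],[5,50,95]).round(4))
    k=m(roi[1])&(H<25)&(S>60)&(P[...,2]>.08)
    nn,lb,st,ce=cv2.connectedComponentsWithStats(k.astype(np.uint8))
    for i in range(1,nn):
        if st[i,4]>15: Q=P[lb==i]; print("chip",st[i],ce[i].round(1),Q.mean(0).round(4),np.ptp(Q,axis=0).round(3))
    # tray floor plane
    k=m(roi[1])&(S<60)&(V>120)&(P[...,2]>.07)&(P[...,2]<.17); Q=P[k]
    best=None;rng=np.random.default_rng(0)
    for _ in range(500):
        a=Q[rng.choice(len(Q),3,0)]; nv=np.cross(a[1]-a[0],a[2]-a[0]); nv/=np.linalg.norm(nv)+1e-12
        if nv[2]<0:nv=-nv
        if abs(nv[2]-np.cos(np.radians(15)))>.03: continue
        i=abs((Q-a[0])@nv)<.0025
        if best is None or i.sum()>best.sum(): best=i
    F=Q[best]; c=F.mean(0); nv=np.linalg.svd(F-c)[2][2]; nv*=np.sign(nv[2]); print("floor",len(Q),len(F),c.round(4),nv.round(4))
    ex=np.array([nv[0],nv[1],0]);ex/=np.linalg.norm(ex); print("az",np.degrees(np.arctan2(ex[1],ex[0])))
    r=cv2.minAreaRect((Q[:,:2]*1000).astype(np.float32)); print(r)
    ey=np.array([-ex[1],ex[0],0]); exs=np.cross(ey,nv); R=(F-c); a=R@exs;b=R@ey
    print("ext",np.percentile(a,[0,1,99,100]).round(4),np.percentile(b,[0,1,99,100]).round(4))
    k=m(roi[2])&(S<60)&(P[...,2]>.056)&(P[...,2]<.064); Q=P[k]
    A=np.c_[2*Q[:,:2],np.ones(len(Q))]; s=np.linalg.lstsq(A,(Q[:,:2]**2).sum(1),rcond=None)[0]; print("cup",len(Q),s[:2],np.sqrt(s[2]+s[:2]@s[:2]))
E
```

```text
scene [[389.3, 0.0, 254.6], [0.0, 389.3, 190.2], [0.0, 0.0, 1.0]]
handle top 476 ((468.5292053222656, 320.93524169921875), (41.58020782470703, 89.07778930664062), 82.6518783569336) [0.47   0.3176 0.1089] [0.1028 0.1096 0.112 ]
rack 259 ((467.4981994628906, 321.731201171875), (46.761478424072266, 131.3022003173828), 83.7627182006836) [0.4823 0.3105 0.0665] [0.0586 0.0675 0.0725]
chip [238 178  12  11 108] [243.4 182.9] [ 0.5313 -0.0175  0.1026] [0.03  0.026 0.018]
chip [217 184  13  12 118] [223.3 189.4] [ 0.5094 -0.0589  0.1148] [0.028 0.032 0.02 ]
floor 3398 2209 [ 0.4935 -0.0523  0.1051] [0.0758 0.2492 0.9655]
az 73.07893971120114
((500.7589416503906, -49.39185333251953), (198.6412353515625, 94.4520263671875), 72.86241912841797)
ext [-0.0983 -0.0971  0.1007  0.1036] [-0.0526 -0.0514  0.0365  0.0379]
cup 148 [0.53970114 0.08429033] 0.057902675331006105
side [[428.1, 0.0, 266.6], [0.0, 428.1, 195.9], [0.0, 0.0, 1.0]]
handle top 199 ((466.38720703125, 319.1796569824219), (38.29444122314453, 86.4879379272461), 81.3287124633789) [0.466  0.317  0.1095] [0.1059 0.1099 0.1118]
rack 274 ((467.8202209472656, 323.1801452636719), (51.35367965698242, 130.526123046875), 82.74605560302734) [0.4634 0.3113 0.0666] [0.0593 0.0669 0.0757]
chip [256 196  11  13 112] [261.3 201.8] [ 0.5149 -0.0455  0.1093] [0.043 0.059 0.024]
floor 1388 708 [ 0.4988 -0.0508  0.1051] [0.0817 0.2547 0.9636]
az 72.22099161760939
((500.5350036621094, -49.951751708984375), (202.9429168701172, 92.62786102294922), 72.88602447509766)
ext [-0.1024 -0.1012  0.0988  0.1018] [-0.0466 -0.0437  0.0446  0.0455]
cup 76 [0.53879886 0.08477841] 0.0578186611727433
```

```bash
cat >> h.py <<'E'
from scipy.spatial.transform import Rotation as Ro
def pose(az,tilt=0):  # tool y at azimuth az, pointing down, then tilted about horizontal axis 90deg left of az
    a=np.radians(az); y=np.array([np.cos(a),np.sin(a),0]); z=np.array([0,0,-1.]); R=np.c_[np.cross(y,z),y,z]
    return Ro.from_rotvec(np.radians(tilt)*np.array([-y[1],y[0],0])).as_matrix()@R
def to(p,R,s=None):
    s=s or status.sense(); M=s["tcp_rot"]
    print("shift mm",(M.T@(np.array(p)-s["tool_pos"])*1000).round(1),"rot",np.degrees(Ro.from_matrix(M.T@R).as_rotvec()).round(2))
E
python3 - <<'E'
from h import *
to([.4677,.3215,.25],pose(82.7)); to([.4677,.3215,.096],pose(82.7))
E
```

```text
shift mm [-327.  -110.4   -0.7] rot [ -0.12  -0.03 -13.03]
shift mm [-327.  -110.   153.3] rot [ -0.12  -0.03 -13.03]
```

>>> jog_arm --plan '[{"x": -55, "y": -18, "az": -5, "jaw": 1}, {"x": -110, "y": -37, "az": -10, "jaw": 1}, {"x": -165, "y": -55, "az": -13, "jaw": 1}, {"x": -220, "y": -74, "az": -13, "jaw": 1}, {"x": -275, "y": -92, "az": -13, "jaw": 1}, {"x": -327, "y": -110, "az": -13, "jaw": 1}, {"x": -327, "y": -110, "az": -13, "jaw": 1}, {"x": -327, "y": -110, "az": -13, "jaw": 1}, {"x": -327, "y": -110, "az": -13, "jaw": 1}, {"x": -327, "y": -110, "az": -13, "jaw": 1}]' --force 60

```text
$.plan[0]: bad value
```

```bash
python3 - <<'E'
from h import *
d=grab("wrist"); save(d["frame"],"w1.png"); P=cloud(d); hsv=cv2.cvtColor(d["frame"],cv2.COLOR_RGB2HSV)
k=(hsv[...,0]<18)&(hsv[...,1]>130)&(P[...,2]>.105)&(P[...,2]<.12); Q=P[k]
print(len(Q),cv2.minAreaRect((Q[:,:2]*1000).astype(np.float32)),np.median(Q[:,2]))
s=status.sense(); print(s["tool_pos"],s["t"]); to([.4677,.3215,.096],pose(82.7))
E
```

```text
0 ((0.0, 0.0), (0.0, 0.0), 0.0) nan
[0.19947669 0.53871883 0.24939686] 0.15
shift mm [-327.  -110.3  153.5] rot [ -0.1   -0.03 -13.03]
  return _methods._mean(a, axis=axis, dtype=dtype,
  ret = ret.dtype.type(ret / rcount)
```

View pics/w1.png

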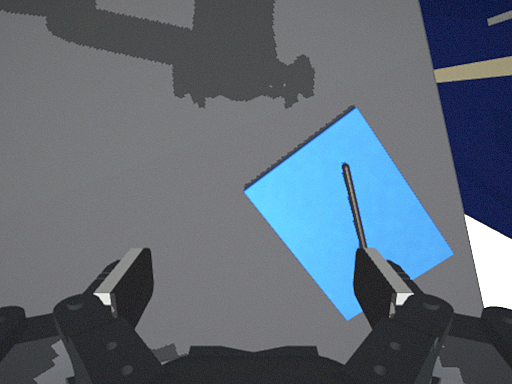

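The plan was refused, so the arm is still at the start pose. The wrist picture shows only the blue mat and the two fingers at (125,280) and (385,275). I'll resend with every key filled in.

>>> jog_arm --plan '[{"x": -55, "y": -18, "z": 0, "ax": 0, "ay": 0, "az": -5, "jaw": 1}, {"x": -110, "y": -37, "z": 0, "ax": 0, "ay": 0, "az": -10, "jaw": 1}, {"x": -165, "y": -55, "z": 0, "ax": 0, "ay": 0, "az": -13, "jaw": 1}, {"x": -220, "y": -74, "z": 0, "ax": 0, "ay": 0, "az": -13, "jaw": 1}, {"x": -275, "y": -92, "z": 0, "ax": 0, "ay": 0, "az": -13, "jaw": 1}, {"x": -327, "y": -110, "z": 0, "ax": 0, "ay": 0, "az": -13, "jaw": 1}, {"x": -327, "y": -110, "z": 0, "ax": 0, "ay": 0, "az": -13, "jaw": 1}, {"x": -327, "y": -110, "z": 0, "ax": 0, "ay": 0, "az": -13, "jaw": 1}, {"x": -327, "y": -110, "z": 0, "ax": 0, "ay": 0, "az": -13, "jaw": 1}]' --force 60

```text
t: 1.27
tool_pos: [0.467, 0.3233, 0.2501]
tcp_rot: [[-0.992, 0.126, -0.001], [0.126, 0.992, 0.0], [0.001, -0.0, -1.0]]
ft_force: [0.1, 0.2, -0.1]
finger_gap: 0.996
finger_force: 0.0
```

```bash
python3 - <<'E'
from h import *
d=grab("wrist"); save(d["frame"],"w2.png"); P=cloud(d); hsv=cv2.cvtColor(d["frame"],cv2.COLOR_RGB2HSV)
k=(hsv[...,0]<18)&(hsv[...,1]>130)&(P[...,2]>.105)&(P[...,2]<.12); Q=P[k]
print(len(Q),cv2.minAreaRect((Q[:,:2]*1000).astype(np.float32)),np.median(Q[:,2]))
for _ in range(1):
  s=status.sense(); print(s["tool_pos"],s["t"]); to([.4677,.3215,.096],pose(82.7))
E
```

```text
1356 ((466.2941589355469, 324.7487487792969), (39.35572052001953, 88.67398834228516), 82.88221740722656) 0.11074512846508944
[0.46702013 0.32342523 0.25014648] 1.325
shift mm [ -1.   -1.8 154.1] rot [-0.   -0.03  0.09]
```

View pics/w2.png

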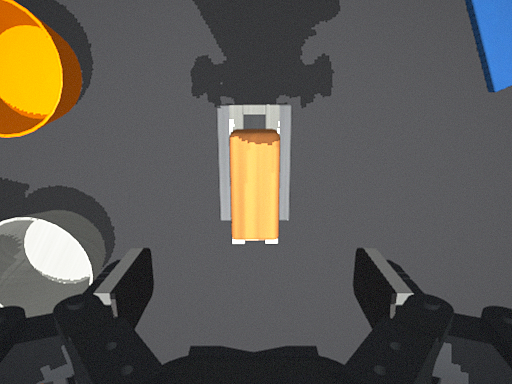

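The handle is centred at column 255 (231–279), midway between the fingers at columns 152 and 355. I can descend straight and grip.

>>> jog_arm --plan '[{"x": 0, "y": 0, "z": 50, "ax": 0, "ay": 0, "az": 0, "jaw": 1}, {"x": 0, "y": 0, "z": 100, "ax": 0, "ay": 0, "az": 0, "jaw": 1}, {"x": 0, "y": 0, "z": 135, "ax": 0, "ay": 0, "az": 0, "jaw": 1}, {"x": 0, "y": 0, "z": 154, "ax": 0, "ay": 0, "az": 0, "jaw": 1}, {"x": 0, "y": 0, "z": 154, "ax": 0, "ay": 0, "az": 0, "jaw": 1}, {"x": 0, "y": 0, "z": 154, "ax": 0, "ay": 0, "az": 0, "jaw": 0.3}, {"x": 0, "y": 0, "z": 154, "ax": 0, "ay": 0, "az": 0, "jaw": 0.3}, {"x": 0, "y": 0, "z": 154, "ax": 0, "ay": 0, "az": 0, "jaw": 0.3}, {"x": 0, "y": 0, "z": 154, "ax": 0, "ay": 0, "az": 0, "jaw": 0.3}, {"x": 0, "y": 0, "z": 154, "ax": 0, "ay": 0, "az": 0, "jaw": 0.3}]' --force 60

```text
t: 2.58
tool_pos: [0.4696, 0.3232, 0.0982]
tcp_rot: [[-0.992, 0.128, 0.003], [0.128, 0.992, 0.002], [-0.003, 0.002, -1.0]]
ft_force: [0.1, 0.4, 5.7]
finger_gap: 0.46
finger_force: 62.1
```

>>> jog_arm --plan '[{"x": 0, "y": 0, "z": -20, "ax": 0, "ay": 0, "az": 0, "jaw": 0.3}, {"x": 0, "y": 0, "z": -50, "ax": 0, "ay": 0, "az": 0, "jaw": 0.3}, {"x": 0, "y": 0, "z": -90, "ax": 0, "ay": 0, "az": 0, "jaw": 0.3}, {"x": 0, "y": 0, "z": -130, "ax": 0, "ay": 0, "az": 0, "jaw": 0.3}, {"x": 0, "y": 0, "z": -160, "ax": 0, "ay": 0, "az": 0, "jaw": 0.3}, {"x": 0, "y": 0, "z": -160, "ax": 0, "ay": 0, "az": 0, "jaw": 0.3}, {"x": 0, "y": 0, "z": -160, "ax": 0, "ay": 0, "az": 0, "jaw": 0.3}]'

```text
t: 3.45
tool_pos: [0.4671, 0.3218, 0.2542]
tcp_rot: [[-0.992, 0.128, -0.003], [0.128, 0.992, -0.002], [0.003, -0.002, -1.0]]
ft_force: [-0.6, -0.6, -1.6]
finger_gap: 0.46
finger_force: 61.4
```

```bash
python3 - <<'E'
from h import *
s=status.sense(); print(s["tool_pos"],s["tcp_rot"].round(4).tolist(),s["finger_force"],s["ft_force"])
a,b=grab("scene"),grab("side")
f=[cv2.resize(a["frame"][10:130,220:380],(640,480),interpolation=2),cv2.resize(b["frame"][80:200,120:280],(640,480),interpolation=2)]
save(cv2.resize(np.hstack(f),(800,300)),"lift.png")
L=np.array([.528,.0405,.08]); a=np.radians(72.9); ex=np.array([np.cos(a)*np.cos(np.radians(15)),np.sin(a)*np.cos(np.radians(15)),-np.sin(np.radians(15))]);n=np.array([np.cos(a)*np.sin(np.radians(15)),np.sin(a)*np.sin(np.radians(15)),np.cos(np.radians(15))]);ey=np.cross(n,ex)
R=pose(72.9,0); 
for t in(15,-15): print(t,pose(72.9,t)[:,2]@n)
E
```

```text
[0.46711066 0.32183868 0.2542118 ] [[-0.9918, 0.1276, -0.0031], [0.1276, 0.9918, -0.0016], [0.0029, -0.002, -1.0]] 61.4429497718811 [-0.64368269 -0.55599192 -1.62714999]
15 -1.0
-15 -0.8660254037844386
```

View pics/lift.png

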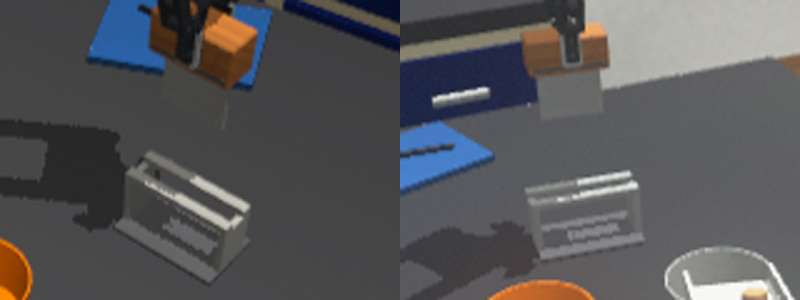

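The scraper hangs straight in the jaws in both crops: handle at (205,45) left and (565,50) right, with the blade below. The rack is empty. Next I'll measure the blade edge height and plan the tray pose.

```bash
cat >> h.py <<'E'
c15,s15=np.cos(np.radians(15)),np.sin(np.radians(15)); L=np.array([.528,.0405,.08]); _a=np.radians(72.9)
ex=np.array([np.cos(_a)*c15,np.sin(_a)*c15,-s15]); n=np.array([np.cos(_a)*s15,np.sin(_a)*s15,c15]); ey=np.cross(n,ex)
def tp(x,y,z): return L+ex*x+ey*y+n*z
E
python3 - <<'E'
from h import *
s=status.sense(); p=s["tool_pos"]; M=s["tcp_rot"]
for nm in("scene","side"):
    d=dict(np.load(f"pics/{nm}.npz")); P=cloud(d).reshape(-1,3); q=(P-p)@M; hsv=cv2.cvtColor(d["frame"],cv2.COLOR_RGB2HSV).reshape(-1,3)
    k=(abs(q[:,0])<.05)&(abs(q[:,1])<.03)&(q[:,2]>.03)&(q[:,2]<.11); Q=q[k]; print(nm,len(Q),np.percentile(Q,[0,2,50,98,100],axis=0).round(4).tolist())
    P2=P-L; t=np.c_[P2@ex,P2@ey,P2@n]
    o=(hsv[:,0]<25)&(hsv[:,1]>60)&(t[:,2]>.007)&(t[:,2]<.014)&(t[:,0]<0)&(t[:,0]>-.19)&(abs(t[:,1])<.04)
    for lo,hi in((-.19,-.08),(-.08,0)): w=t[o&(t[:,0]>lo)&(t[:,0]<hi)]; len(w) and print("chip",len(w),w.mean(0).round(4),np.ptp(w,axis=0).round(4))
    w=t[(hsv[:,1]<60)&(abs(t[:,1])<.03)&(t[:,0]<-.02)&(t[:,0]>-.18)&(abs(t[:,2])<.008)]; print("floor z",np.median(w[:,2]))
    w=t[(hsv[:,1]<60)&(t[:,2]>.014)&(t[:,2]<.022)&(t[:,0]<0)&(t[:,0]>-.2)&(abs(t[:,1])<.055)]; print("wall tops y",w[w[:,1]>.02][:,1].mean() ,w[w[:,1]<-.02][:,1].mean(), "x",np.percentile(w[:,0],[1,99]))
h=.086; R=pose(72.9,15)
s["tool_pos"]=p
to(tp(-.145,-.002,h+.07),R,s)
E
```

```text
scene 427 [[-0.0351, -0.0062, 0.0427], [-0.0341, -0.0057, 0.044], [-0.0007, -0.0034, 0.0647], [0.0359, -0.001, 0.0863], [0.0387, 0.0013, 0.0896]]
chip 95 [-0.1054 -0.0109  0.0086] [0.0247 0.026  0.0047]
chip 84 [-0.0572 -0.0195  0.0086] [0.0245 0.0251 0.0035]
floor z -0.0014723813875523312
wall tops y 0.041524473482467905 -0.043441653574426004 x [-0.19972428 -0.00313807]
side 439 [[-0.0345, -0.015, 0.0302], [-0.0328, -0.0071, 0.0366], [0.0025, -0.0023, 0.0614], [0.0368, 0.0026, 0.087], [0.0379, 0.0061, 0.0893]]
chip 36 [-0.106  -0.0094  0.0087] [0.0244 0.0212 0.0029]
chip 19 [-0.0636 -0.0173  0.0087] [0.0151 0.0174 0.0032]
floor z -0.0008622574657230525
wall tops y 0.040859135450313736 -0.04107909693623203 x [-0.19943377 -0.00259073]
shift mm [ -81.5 -369.7  -14. ] rot [14.79  1.06  9.74]
```

>>> jog_arm --plan '[{"x": 0, "y": -20, "z": -40, "ax": 0, "ay": 0, "az": 0, "jaw": 0.3}, {"x": -12, "y": -60, "z": -45, "ax": 2, "ay": 0, "az": 2, "jaw": 0.3}, {"x": -22, "y": -110, "z": -45, "ax": 6, "ay": 0.4, "az": 4, "jaw": 0.3}, {"x": -35, "y": -160, "z": -45, "ax": 9, "ay": 0.6, "az": 6, "jaw": 0.3}, {"x": -46, "y": -210, "z": -45, "ax": 12, "ay": 0.8, "az": 8, "jaw": 0.3}, {"x": -58, "y": -260, "z": -45, "ax": 14.8, "ay": 1, "az": 9.7, "jaw": 0.3}, {"x": -69, "y": -310, "z": -40, "ax": 14.8, "ay": 1, "az": 9.7, "jaw": 0.3}, {"x": -78, "y": -350, "z": -25, "ax": 14.8, "ay": 1, "az": 9.7, "jaw": 0.3}, {"x": -82, "y": -370, "z": -14, "ax": 14.8, "ay": 1, "az": 9.7, "jaw": 0.3}, {"x": -82, "y": -370, "z": -14, "ax": 14.8, "ay": 1, "az": 9.7, "jaw": 0.3}, {"x": -82, "y": -370, "z": -14, "ax": 14.8, "ay": 1, "az": 9.7, "jaw": 0.3}, {"x": -82, "y": -370, "z": -14, "ax": 14.8, "ay": 1, "az": 9.7, "jaw": 0.3}]'

```text
t: 5.05
tool_pos: [0.5025, -0.054, 0.2705]
tcp_rot: [[-0.956, 0.283, -0.07], [0.292, 0.924, -0.246], [-0.005, -0.255, -0.967]]
ft_force: [-0.2, 1.0, -1.2]
finger_gap: 0.457
finger_force: 61.4
```

```bash
python3 - <<'E'
from h import *
s=status.sense(); p=s["tool_pos"]; M=s["tcp_rot"]; v=p-L; print("tray coords TCP",v@ex,v@ey,v@n,s["ft_force"],s["finger_gap"])
d=grab("scene"); grab("side"); save(cv2.resize(d["frame"][100:260,140:340],(800,640)[:2] and (750,600),interpolation=2),"tray1.png")
for nm in("scene","side"):
    d=dict(np.load(f"pics/{nm}.npz")); P=cloud(d).reshape(-1,3); q=(P-p)@M
    k=(abs(q[:,0])<.05)&(abs(q[:,1])<.02)&(q[:,2]>.05)&(q[:,2]<.1); Q=q[k]; print(nm,len(Q),np.percentile(Q,[2,50,98],axis=0).round(4).tolist())
to(tp(-.145,-.003,.087+.002),pose(72.9,15))
E
```

```text
tray coords TCP -0.14381886711440398 -0.003470186442059188 0.1586619010763178 [-0.20900275  0.96414316 -1.1919771 ] 0.45660562362074536
scene 386 [[-0.0343, -0.0042, 0.0523], [-0.0032, -0.0029, 0.0698], [0.0356, -0.0001, 0.0873]]
side 536 [[-0.0325, -0.005, 0.0505], [0.0027, -0.002, 0.0685], [0.0367, 0.0011, 0.0866]]
shift mm [ 1.  -1.3 69.8] rot [0.2  0.33 0.05]
```

View pics/tray1.png

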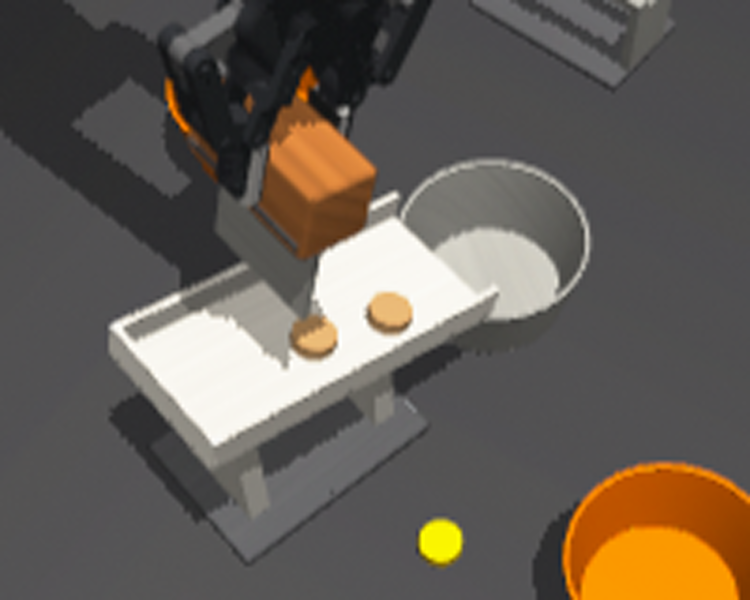

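The blade (lower tip at about (305,320) in the enlarged crop) is held above the floor, parallel to the high wall. Both offcuts, at (313,337) and (390,312), lie downhill of it. I'll lower it.

>>> jog_arm --plan '[{"x": 1, "y": -1, "z": 30, "ax": 0, "ay": 0, "az": 0, "jaw": 0.3}, {"x": 1, "y": -1, "z": 50, "ax": 0, "ay": 0, "az": 0, "jaw": 0.3}, {"x": 1, "y": -1, "z": 62, "ax": 0, "ay": 0, "az": 0, "jaw": 0.3}, {"x": 1, "y": -1, "z": 68, "ax": 0, "ay": 0, "az": 0, "jaw": 0.3}, {"x": 1, "y": -1, "z": 69, "ax": 0, "ay": 0, "az": 0, "jaw": 0.3}, {"x": 1, "y": -1, "z": 69, "ax": 0, "ay": 0, "az": 0, "jaw": 0.3}, {"x": 1, "y": -1, "z": 69, "ax": 0, "ay": 0, "az": 0, "jaw": 0.3}]'

```text
t: 6.02
tool_pos: [0.4967, -0.0726, 0.2045]
tcp_rot: [[-0.956, 0.285, -0.069], [0.293, 0.924, -0.246], [-0.006, -0.256, -0.967]]
ft_force: [-0.1, -0.4, -1.8]
finger_gap: 0.456
finger_force: 61.5
```

```bash
python3 - <<'E'
from h import *
s=status.sense(); p=s["tool_pos"]; v=p-L; print("tray coords TCP",v@ex,v@ey,v@n,s["ft_force"],s["finger_gap"])
to(tp(.008,-.003,.087+.002),pose(72.9,15))
E
```

```text
tray coords TCP -0.145522014741641 -0.003345961194925324 0.08993284923839315 [-0.05620365 -0.41697502 -1.75881751] 0.45638141706576346
shift mm [  0.4 153.5   1.5] rot [ 0.2   0.34 -0.03]
```

>>> jog_arm --plan '[{"x": 0, "y": 10, "z": 1.5, "ax": 0, "ay": 0, "az": 0, "jaw": 0.3}, {"x": 0, "y": 18, "z": 1.5, "ax": 0, "ay": 0, "az": 0, "jaw": 0.3}, {"x": 0, "y": 26, "z": 1.5, "ax": 0, "ay": 0, "az": 0, "jaw": 0.3}, {"x": 0, "y": 34, "z": 1.5, "ax": 0, "ay": 0, "az": 0, "jaw": 0.3}, {"x": 0, "y": 42, "z": 1.5, "ax": 0, "ay": 0, "az": 0, "jaw": 0.3}, {"x": 0, "y": 50, "z": 1.5, "ax": 0, "ay": 0, "az": 0, "jaw": 0.3}, {"x": 0, "y": 58, "z": 1.5, "ax": 0, "ay": 0, "az": 0, "jaw": 0.3}, {"x": 0, "y": 66, "z": 1.5, "ax": 0, "ay": 0, "az": 0, "jaw": 0.3}, {"x": 0, "y": 74, "z": 1.5, "ax": 0, "ay": 0, "az": 0, "jaw": 0.3}, {"x": 0, "y": 82, "z": 1.5, "ax": 0, "ay": 0, "az": 0, "jaw": 0.3}, {"x": 0, "y": 90, "z": 1.5, "ax": 0, "ay": 0, "az": 0, "jaw": 0.3}, {"x": 0, "y": 98, "z": 1.5, "ax": 0, "ay": 0, "az": 0, "jaw": 0.3}]'

```text
t: 7.52
tool_pos: [0.5241, 0.0181, 0.1772]
tcp_rot: [[-0.956, 0.285, -0.071], [0.293, 0.924, -0.246], [-0.004, -0.256, -0.967]]
ft_force: [-0.2, -1.1, -2.0]
finger_gap: 0.459
finger_force: 61.5
```

```bash
python3 - <<'E'
from h import *
s=status.sense(); p=s["tool_pos"]; v=p-L; print("tray coords TCP",v@ex,v@ey,v@n,s["ft_force"],s["finger_gap"])
to(tp(.008,-.003,.087+.001),pose(72.9,15))
d=grab("scene"); save(cv2.resize(d["frame"][100:260,140:340],(750,600),interpolation=2),"tray2.png")
E
```

```text
tray coords TCP -0.04695382098162994 -0.0028888568177495937 0.08802228545687658 [-0.20324915 -1.13097544 -1.98904348] 0.4587995455514969
shift mm [-0.1 55.   0.2] rot [ 0.18  0.26 -0.02]
```

View pics/tray2.png

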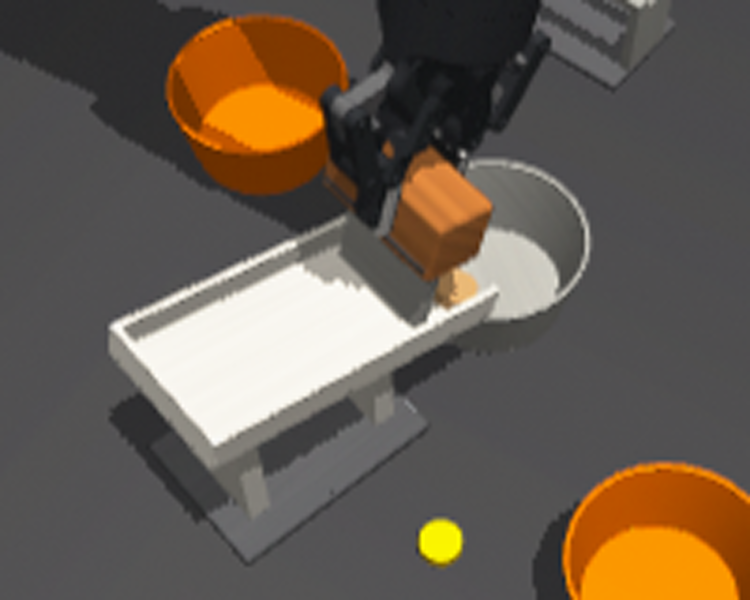

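The swept floor is clear, and one offcut shows ahead of the blade at (458,288). The other must be hidden behind the handle. I'll continue to just past the edge.

>>> jog_arm --plan '[{"x": 0, "y": 8, "z": 0, "ax": 0, "ay": 0, "az": 0, "jaw": 0.3}, {"x": 0, "y": 16, "z": 0, "ax": 0, "ay": 0, "az": 0, "jaw": 0.3}, {"x": 0, "y": 24, "z": 0, "ax": 0, "ay": 0, "az": 0, "jaw": 0.3}, {"x": 0, "y": 32, "z": 0, "ax": 0, "ay": 0, "az": 0, "jaw": 0.3}, {"x": 0, "y": 40, "z": 0, "ax": 0, "ay": 0, "az": 0, "jaw": 0.3}, {"x": 0, "y": 48, "z": 0, "ax": 0, "ay": 0, "az": 0, "jaw": 0.3}, {"x": 0, "y": 56, "z": 0, "ax": 0, "ay": 0, "az": 0, "jaw": 0.3}, {"x": 0, "y": 56, "z": 0, "ax": 0, "ay": 0, "az": 0, "jaw": 0.3}, {"x": 0, "y": 56, "z": 0, "ax": 0, "ay": 0, "az": 0, "jaw": 0.3}, {"x": 0, "y": 56, "z": -30, "ax": 0, "ay": 0, "az": 0, "jaw": 0.3}, {"x": 0, "y": 56, "z": -80, "ax": 0, "ay": 0, "az": 0, "jaw": 0.3}, {"x": 0, "y": 56, "z": -100, "ax": 0, "ay": 0, "az": 0, "jaw": 0.3}]'

```text
t: 9.07
tool_pos: [0.5487, 0.0942, 0.2635]
tcp_rot: [[-0.956, 0.286, -0.065], [0.293, 0.924, -0.245], [-0.01, -0.253, -0.967]]
ft_force: [0.3, -0.1, -2.5]
finger_gap: 0.461
finger_force: 61.5
```

```bash
python3 - <<'E'
from h import *
print(status.sense()["finger_gap"])
to([.4675,.3225,.26],pose(82.7)); to([.4675,.3225,.18],pose(82.7))
f=[cv2.resize(grab("scene")["frame"][100:230,160:330],(400,306),interpolation=2),cv2.resize(grab("side")["frame"][110:240,190:360],(400,306),interpolation=2)]
save(np.hstack(f),"cup.png")
E
```

```text
0.4610320498195798
shift mm [144.6 188.6 -47.4] rot [-14.69  -0.67  -9.77]
shift mm [145.4 208.9  30. ] rot [-14.69  -0.67  -9.77]
```

View pics/cup.png

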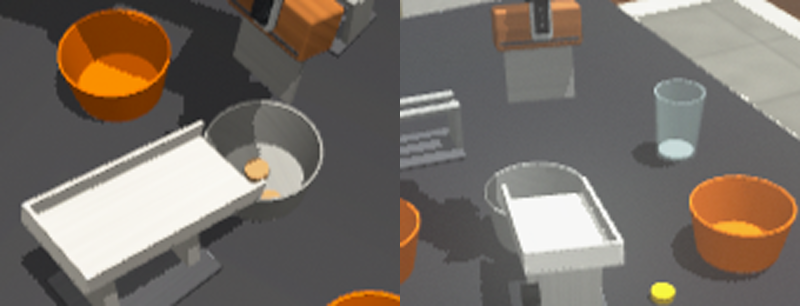

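Both offcuts lie in the cup, at (257,168) and (270,194) in the left crop. The tray is empty and the cup is standing. I'll return to the rack.

>>> jog_arm --plan '[{"x": 20, "y": 26, "z": -20, "ax": -2, "ay": 0, "az": -1.5, "jaw": 0.3}, {"x": 50, "y": 65, "z": -40, "ax": -6, "ay": -0.3, "az": -4, "jaw": 0.3}, {"x": 80, "y": 104, "z": -47, "ax": -10, "ay": -0.5, "az": -6.5, "jaw": 0.3}, {"x": 110, "y": 143, "z": -47, "ax": -14.7, "ay": -0.7, "az": -9.8, "jaw": 0.3}, {"x": 135, "y": 176, "z": -47, "ax": -14.7, "ay": -0.7, "az": -9.8, "jaw": 0.3}, {"x": 145, "y": 189, "z": -47, "ax": -14.7, "ay": -0.7, "az": -9.8, "jaw": 0.3}, {"x": 145, "y": 189, "z": -47, "ax": -14.7, "ay": -0.7, "az": -9.8, "jaw": 0.3}, {"x": 145, "y": 189, "z": -47, "ax": -14.7, "ay": -0.7, "az": -9.8, "jaw": 0.3}, {"x": 145, "y": 189, "z": -47, "ax": -14.7, "ay": -0.7, "az": -9.8, "jaw": 0.3}]'

```text
t: 10.3
tool_pos: [0.4663, 0.3216, 0.2564]
tcp_rot: [[-0.992, 0.128, -0.005], [0.128, 0.992, -0.001], [0.005, -0.001, -1.0]]
ft_force: [-0.2, 0.6, -2.3]
finger_gap: 0.454
finger_force: 61.4
```

```bash
python3 - <<'E'
from h import *
s=status.sense(); p=s["tool_pos"]; M=s["tcp_rot"]; print(p,M.round(4).tolist())
for nm in("scene","side"):
    d=grab(nm); P=cloud(d).reshape(-1,3); q=(P-p)@M; hsv=cv2.cvtColor(d["frame"],cv2.COLOR_RGB2HSV).reshape(-1,3)
    k=(abs(q[:,0])<.05)&(abs(q[:,1])<.02)&(q[:,2]>.05)&(q[:,2]<.1); Q=P[k]; print(nm,"blade",np.percentile(q[k],[2,50,98],axis=0).round(4).tolist(),Q.mean(0).round(4))
    k=(np.hypot(*(P[:,:2]-p[:2]).T)<.09)&(P[:,2]>.06)&(P[:,2]<.08); Q=P[k]; 
    print("rack",cv2.minAreaRect((Q[:,:2]*1000).astype(np.float32)))
    r=(Q-p)@M; print(np.histogram(r[:,1],np.arange(-.05,.051,.005))[0], np.percentile(r[:,0],[1,99]))
to([.467,.3230,.099],pose(82.7))
E
```

```text
[0.46628116 0.32156259 0.25637056] [[-0.9917, 0.1282, -0.0051], [0.1282, 0.9917, -0.0008], [0.0049, -0.0014, -1.0]]
scene blade [[-0.0339, -0.0057, 0.0508], [0.0002, -0.0034, 0.0684], [0.0367, -0.0009, 0.0876]] [0.4649 0.3182 0.1878]
rack ((467.9768981933594, 322.3180847167969), (48.29753112792969, 130.85035705566406), 84.03182220458984)
[  0   0   0   0   0  67 109  70  22   2   4  10 130  71  46   2   0   0
   0   0] [-0.06703948  0.06180767]
side blade [[-0.0331, -0.0063, 0.0505], [0.0021, -0.0021, 0.0687], [0.0366, 0.0025, 0.0874]] [0.4634 0.3198 0.1876]
rack ((467.6938781738281, 323.2757568359375), (51.88840866088867, 130.30519104003906), 83.51990509033203)
[ 0  0  0  0  0 43 78 35 29  0  0 10 83 55 26  5  0  0  0  0] [-0.06621684  0.06201366]
shift mm [ -1.5   1.5 157.4] rot [-0.07 -0.28 -0.05]
```

>>> jog_arm --plan '[{"x": -1.5, "y": 2, "z": 40, "ax": 0, "ay": 0, "az": 0, "jaw": 0.3}, {"x": -1.5, "y": 2, "z": 75, "ax": 0, "ay": 0, "az": 0, "jaw": 0.3}, {"x": -1.5, "y": 2, "z": 100, "ax": 0, "ay": 0, "az": 0, "jaw": 0.3}, {"x": -1.5, "y": 2, "z": 120, "ax": 0, "ay": 0, "az": 0, "jaw": 0.3}, {"x": -1.5, "y": 2, "z": 138, "ax": 0, "ay": 0, "az": 0, "jaw": 0.3}, {"x": -1.5, "y": 2, "z": 148, "ax": 0, "ay": 0, "az": 0, "jaw": 0.3}, {"x": -1.5, "y": 2, "z": 154, "ax": 0, "ay": 0, "az": 0, "jaw": 0.3}, {"x": -1.5, "y": 2, "z": 156, "ax": 0, "ay": 0, "az": 0, "jaw": 0.3}, {"x": -1.5, "y": 2, "z": 156, "ax": 0, "ay": 0, "az": 0, "jaw": 0.3}, {"x": -1.5, "y": 2, "z": 156, "ax": 0, "ay": 0, "az": 0, "jaw": 0.3}]'

```text
t: 11.65
tool_pos: [0.4668, 0.3246, 0.1008]
tcp_rot: [[-0.992, 0.126, -0.004], [0.126, 0.992, 0.0], [0.004, -0.001, -1.0]]
ft_force: [0.4, -0.1, -1.9]
finger_gap: 0.46
finger_force: 61.4
```

Still hanging free, at -1.9 N. I'll lower it gently to seat on the rails.

>>> jog_arm --plan '[{"x": 0, "y": 0, "z": 1, "ax": 0, "ay": 0, "az": 0, "jaw": 0.3}, {"x": 0, "y": 0, "z": 2, "ax": 0, "ay": 0, "az": 0, "jaw": 0.3}, {"x": 0, "y": 0, "z": 2.5, "ax": 0, "ay": 0, "az": 0, "jaw": 0.3}, {"x": 0, "y": 0, "z": 2.5, "ax": 0, "ay": 0, "az": 0, "jaw": 0.3}]'

```text
t: 12.15
tool_pos: [0.4664, 0.3244, 0.0984]
tcp_rot: [[-0.992, 0.126, -0.005], [0.126, 0.992, -0.0], [0.005, -0.001, -1.0]]
ft_force: [-3.7, -1.4, 5.7]
finger_gap: 0.458
finger_force: 62.3
```

Seated at +5.7 N, the same as at the grasp. I'll open and retreat straight up.

>>> jog_arm --plan '[{"x": 0, "y": 0, "z": 2, "ax": 0, "ay": 0, "az": 0, "jaw": 1}, {"x": 0, "y": 0, "z": 2, "ax": 0, "ay": 0, "az": 0, "jaw": 1}, {"x": 0, "y": 0, "z": 2, "ax": 0, "ay": 0, "az": 0, "jaw": 1}, {"x": 0, "y": 0, "z": 2, "ax": 0, "ay": 0, "az": 0, "jaw": 1}, {"x": 0, "y": 0, "z": 2, "ax": 0, "ay": 0, "az": 0, "jaw": 1}, {"x": 0, "y": 0, "z": -20, "ax": 0, "ay": 0, "az": 0, "jaw": 1}, {"x": 0, "y": 0, "z": -60, "ax": 0, "ay": 0, "az": 0, "jaw": 1}, {"x": 0, "y": 0, "z": -110, "ax": 0, "ay": 0, "az": 0, "jaw": 1}, {"x": 0, "y": 0, "z": -160, "ax": 0, "ay": 0, "az": 0, "jaw": 1}, {"x": 0, "y": 0, "z": -190, "ax": 0, "ay": 0, "az": 0, "jaw": 1}, {"x": 0, "y": 0, "z": -190, "ax": 0, "ay": 0, "az": 0, "jaw": 1}, {"x": 0, "y": 0, "z": -190, "ax": 0, "ay": 0, "az": 0, "jaw": 1}]'

```text
t: 13.65
tool_pos: [0.4667, 0.3241, 0.2863]
tcp_rot: [[-0.992, 0.126, -0.008], [0.126, 0.992, -0.002], [0.007, -0.002, -1.0]]
ft_force: [-0.1, 0.5, 0.2]
finger_gap: 1.0
finger_force: 0.0
```

```bash
python3 - <<'E'
from h import *
d=grab("scene"); P=cloud(d); hsv=cv2.cvtColor(d["frame"],cv2.COLOR_RGB2HSV)
k=(hsv[...,0]<18)&(hsv[...,1]>130)&(P[...,2]>.10)&(P[...,2]<.13)&(np.hypot(P[...,0]-.467,P[...,1]-.322)<.08); Q=P[k]
print(len(Q),cv2.minAreaRect((Q[:,:2]*1000).astype(np.float32)),np.percentile(Q[:,2],[5,50,95]))
k=np.zeros(P.shape[:2],bool);k[140:190,240:300]=1;k&=(hsv[...,1]<60)&(P[...,2]>.056)&(P[...,2]<.064); Q=P[k]
A=np.c_[2*Q[:,:2],np.ones(len(Q))]; print("cup",np.linalg.lstsq(A,(Q[:,:2]**2).sum(1),rcond=None)[0][:2])
f=[cv2.resize(d["frame"][50:220,200:370],(400,400),interpolation=2),cv2.resize(grab("side")["frame"][100:270,150:320],(400,400),interpolation=2)]
save(np.hstack(f),"end.png")
E
```

```text
473 ((464.73822021484375, 321.7988586425781), (42.242835998535156, 90.75617980957031), 83.46456909179688) [0.10223175 0.10954746 0.11183015]
cup [0.53991703 0.08403261]
```

View pics/end.png

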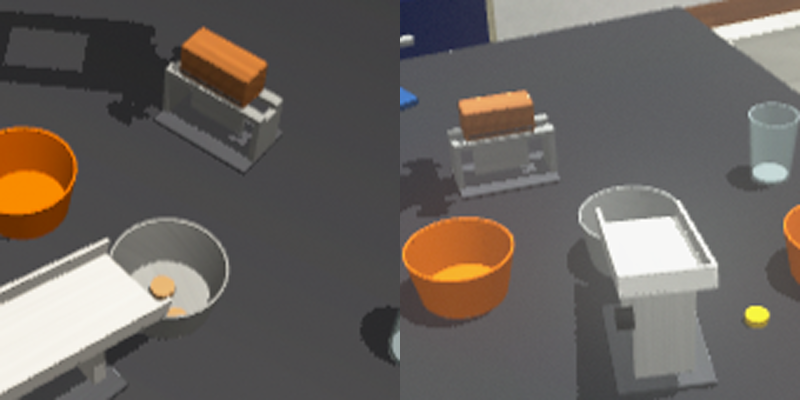

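The scraper hangs upright in its rack, at (225,65) left and (495,115) right, about 4 mm from where it started. The cup is unmoved, and both offcuts are inside it at (162,287) and (175,312).

```bash
python3 -c "
from plant import ticket
print(ticket.sign_off())"
```

```text
the job is handed in; nothing more can be done
None
```

The job is handed in at about 14 s of the 56 s allowed: both offcuts were swept into the cup with the blade, the cup did not measurably move, and the wide scraper hangs upright in its rack about 4 mm from where it started; the hand-in gave no verdict.

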